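# Tighten the lens ring of a torch with a two-pin spanner

### The arm

A 7-joint arm with a two-finger parallel gripper is mounted at the origin on the work surface. World frame = base frame: x ahead of the robot, y to its left, z up, the work surface at z = 0. Lengths are in m, angles in degrees, forces in N, time in s.
With the tool pointing down it reaches from about 0.425 to 0.875 m from the base axis. Payload 4.7 kg.
Tool frame: the origin (TCP) lies at the very end of the fingers, on their centre line; the grasp point (between the pads) lies 19 mm behind it; z points along the fingers, y is the line along which they close (so a half turn about z gives the same grasp; the last joint's range is limited). The gripper opens to 87 mm and grips with 3 to 60 N. Pads are 19 mm wide; open, the fingers measure 117 mm over their backs; the gripper's body (75 mm by 190 mm) begins 51 mm behind the grasp point.
Start: joints at [0.808, 18.392, -4.016, 83.108, 1.295, 78.541, -3.26], TCP at [0.65, -0, 0.223] pointing down, gripper open.
Joint ranges: [-163.93, 163.93], [-17.29, 119.83], [-79.2, 71.16], [3.27, 140.29], [-89.18, 269.18], [5.43, 117.66], [-154.24, 154.24]. Speed limits (degrees/s): [147.25, 147.25, 180, 180, 180, 180, 180].

### API

Orientations are given as [roll, pitch, yaw] about the fixed x, y, z axes, in that order (R = Rz(yaw) Ry(pitch) Rx(roll)).
In Python, from cell import telemetry, cams, env gives the robot as it stands.
- The arm moves only by the tool arm_command, never from a script. Its argument "series" is text: rows parted by semicolons, each of 5 numbers parted by spaces: the shift along the tool's x, y, z in mm, then the turn about the tool's z in rad, then the closure in counts, from 0 (fully open) to 255 (shut). A call has 1 to 20 rows; each row shifts and turns the commanded pose from where the row before left it, along the tool's axes as they then stand; what a row does not reach is not made up. A row lasts 1/12 s, in which the tool goes at most 41.7 mm and 7.16 degrees, less where a joint would pass 70% of its speed; a pose out of reach is approached as far as the arm can. A call is refused whole if a number of a shift passes 41.7 or a number of a turn 0.125, either way. A call with a gripper value outside its range is refused whole. The fingers move at their own pace and stop on an object; "squeeze" is the grip in N (left out, the last holds). Time passes only in rows, so rows that do not move let the fingers close. It gives the time, the measured TCP pose, the force, the opening and the grip force at its end, in the units of the state.
- telemetry.get_obs(): the state, without advancing time (a new reading comes with each control period).
- cams.read_camera(name): name is "scene" or "side" or "wrist"; returns the picture (420x560x3 uint8, blue, green, red); there is no depth.
- cams.calibration(name): a dict with "K" (3x3 intrinsics, pixels), "dist" ([k1, k2, p1, p2, k3] as OpenCV has them; the pictures are not rectified), "origin" and "rotation" of the camera in the world; the wrist camera has in their place "hand_eye" (4x4, takes a point from camera to tool coordinates, whose origin is the TCP and whose axes are the flange's). Camera axes: x right, y down, z forward; pixel columns grow to the right and rows downward; lengths in m; the calibration is good to about 2 mm. A picture is of the moment at which its call begins: read the wrist's pose just before it. calibration takes no time and is no camera call.
- env.sign_off(): hands the job in; it is judged then, once.
The state is a dict: "time_s": time; "qpos": joint angles; "joint_velocities": joint speeds; "effort": joint torques, N m; "tool_pos": TCP position; "tool_rot": TCP orientation; "force": force on the tool from outside, world axes, zero at the start; "wrist_torque": the same for the moment, N m; "grip_width": finger opening in m; "grasp_force": force on a finger pad.
Only numpy, scipy, OpenCV 4.12 (cv2) and the standard library are available. Lean on these libraries where they do the work, as an engineer would, in place of code of your own. Each camera call takes 0.05 s, during which the arm holds its last target. There are 200 camera calls.

### The job

Tighten the steel retaining ring that holds the lens in the torch head clamped in the vice. Set both pins of the red-handled T spanner fully into the ring's two holes before any turning, then turn the ring clockwise, rather more than half a turn, until it stops and its yellow mark meets the one on the bezel; part-way, let go of the spanner, leave it standing in the holes and take it again with a fresh grip. Then put the spanner back upright on its wooden rest with its pins in the trough; never press it on the glass, and leave the radio, batteries and battery tube where they are.

Things in the scene. Friction and masses are not known exactly. Their poses are not given: they have to be found in the camera images.
- spanner_grip (a point): Centre of the red handle of a loose two-pin T spanner, 0.28 kg: a level bar 100 mm long (its x), 16 mm wide (y), 16 mm high (z up). A 14 mm round post goes down from its middle, 38 mm long, to the steel foot. To be gripped across the bar at its middle. Either way round along x is the same. It stands by itself on its rest, and in the ring once the pins are in.
- spanner: The same spanner; origin at the centre of its foot's underside, 54 mm below the handle's centre. The dark steel foot is a bar 80 mm long (x, parallel to the handle), 24 mm wide, 8 mm thick. Under it two steel pins point down, 33 mm either side of the origin along x, 5 mm in diameter, 6 mm long, with round tips.
- ring_centre (a point): Centre of the top face of the steel ring (84 mm outside, 48 mm inside) in the mouth of the black torch head, lens up in a fixed blue vice. The face is level, 150 mm above the counter; the bezel round it (98 mm) is 1 mm lower. x turns with the ring and runs through both holes: 8 mm in diameter, 8 mm deep, 33 mm either side. Pins go in either way round until the foot lies on the face.
- ring_hole (a point): Centre of the mouth of one of the ring's two holes, 33 mm from ring_centre along its +x; the other hole is opposite.
- retaining_ring (a joint): Turn of the ring, rad, growing clockwise seen from above. It starts between 0 and 0.8; its stop (fully home) is at 4.4, where the yellow mark on the ring meets the yellow mark on the bezel. It drags with about 0.25 N m and stays where it is left. The spanner has about 0.05 rad of play in the holes either way.
- lens: Glass lens inside the ring, 47 mm across where it shows, its top 4 mm below the ring's face. Fixed; must not be pressed by the spanner.
- rest_top (a point): Centre of the top of the spanner's wooden rest, a fixed block 130 mm long (x), 64 mm wide (y), 30 mm high; this point is 30 mm above the counter. A trough 84 mm long (x), 16 mm wide, 12 mm deep is cut in its middle: the spanner's pins hang in it and its foot lies across the edges, spanner x along rest x, either way round.
- tube_mid (a point): Middle of the black battery tube of the torch, a 52 mm by 134 mm round tube standing upright on the counter; a bystander.
- radio_mid (a point): Middle of a black radio 190 mm wide, 56 mm deep, 110 mm high (128 mm with its carrying handle), standing on the counter; a bystander.
- battery_carton: Red open carton of D batteries, 220 by 115 mm and about 65 mm high, origin under its centre; a bystander.
- battery_mid (a point): Middle of a single D battery, 33 mm in diameter, 61 mm high, standing upright on the counter; a bystander.
Mind the look-alikes: they are no part of the job. What is shaped like the spanner but purple is not meant. Several things look just like the part that bears rest_top: the one meant starts farthest to the robot's left.

How it is judged:
By the outcome, as a careful person would: the job done as asked, in the order asked, and still so for the second after the job is handed in, with the robot touching nothing.
It also fails if it takes over 72 s, if anything falls off the work surface, if the arm or the gripper's body presses on something with over 40 N, if the wrist force passes 120 N, or if a joint passes its speed limit or range.

## Working session

There is one attempt and no reset: what is moved stays moved. The work goes in short steps, Python scripts to look and compute and a tool call to move; the robot and the scene stay as the last step left them, time stands still between calls to the robot, and variables do not carry over. Pictures are saved under pics/ and viewed, at most 10 in all, crops included, and the job is handed in when it is done.

Besides the shell and the picture viewer there is one more tool, called after ">>>" as name(argument=value, ...) on one line, values as JSON. arm_command: Moves the arm, as the interface text tells. Its arguments: {"type":"object","properties":{"series":{"type":"string"},"squeeze":{"type":"number"}},"required":["series"]}

```bash
ls; mkdir -p pics
python3 - <<'E'
from cell import telemetry, cams, env
import cv2, numpy as np
o=telemetry.get_obs(); print(o)
ims=[cams.read_camera(n) for n in("scene","side")]
for n,i in zip(("scene","side"),ims): cv2.imwrite(f"pics/{n}0.png",i)
for n in("scene","side","wrist"): print(n,cams.calibration(n))
E
```

```text
pics
{'time_s': 0.0, 'qpos': array([ 0.80933264, 18.43719339, -4.01590536, 83.17503922,  1.29387346,
       78.54168056, -3.26067149]), 'joint_velocities': array([ 0.01321075,  0.07264362,  0.06088441,  0.0759311 , -0.00218827,
       -0.09312198,  0.00873004]), 'effort': array([-2.58547143e-04, -4.91284704e+01, -4.03903294e-01, -3.12526345e+01,
       -6.40594075e-02,  4.37659642e-02,  1.61017233e-04]), 'tool_pos': array([ 6.49438943e-01, -5.69317319e-05,  2.21481521e-01]), 'tool_rot': array([-1.79891271e+02,  4.62881906e-03,  8.99998828e+01]), 'force': array([-0.57039009,  0.2023004 , -0.15245143]), 'wrist_torque': array([-0.00700966, -0.01336582, -0.03311487]), 'grasp_force': 0.0, 'grip_width': 0.0872837398938768}
scene {'K': array([[436.97726248,   0.        , 280.07522365],
       [  0.        , 436.97726248, 212.40978361],
       [  0.        ,   0.        ,   1.        ]]), 'dist': array([-0.07220319,  0.        ,  0.        ,  0.        ,  0.        ]), 'origin': array([ 1.37612206, -0.42935486,  1.01220052]), 'rotation': array([-133.11285057,   -0.20789868,   63.19415668])}

[... 274 characters left out ...]
91, -0.9429917 ,  0.75132329]), 'rotation': array([-119.30770939,   -1.1281875 ,  -30.28408513])}
wrist {'K': array([[309.46689182,   0.        , 277.81637142],
       [  0.        , 309.46689182, 213.46349721],
       [  0.        ,   0.        ,   1.        ]]), 'dist': array([-0.00966118,  0.        ,  0.        ,  0.        ,  0.        ]), 'hand_eye': array([[ 3.25180334e-04, -9.70262354e-01, -2.42055486e-01,
         6.62890976e-02],
       [ 9.99999664e-01,  4.97764181e-04, -6.51840717e-04,
         2.06977476e-05],
       [ 7.52943059e-04, -2.42055193e-01,  9.70262190e-01,
        -1.64166855e-01],
       [ 0.00000000e+00,  0.00000000e+00,  0.00000000e+00,
         1.00000000e+00]])}
```

View pics/scene0.png

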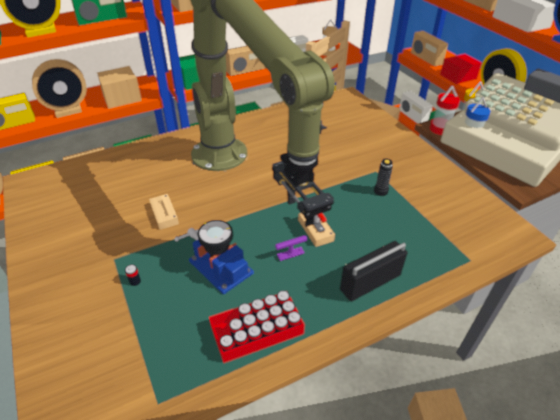

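View pics/side0.png

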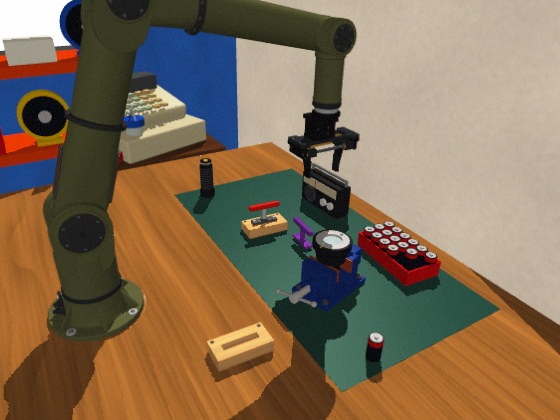

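The pictures show two light wooden rests. One is at scene (163,211) / side (240,346). The other, at scene (316,230) / side (264,228), carries the red spanner. The scene's right is the robot's left (+y), so the loaded rest looks like the one meant. The purple look-alike is at scene (291,248), and the ring is at scene (214,235) / side (332,241). Next I measure.

```bash
cat > h.py <<'E'
from cell import telemetry, cams, env
import cv2, numpy as np
from scipy.spatial.transform import Rotation as Ro
def pose(o=None):
    o=o or telemetry.get_obs()
    return Ro.from_euler('xyz',o['tool_rot'],degrees=True).as_matrix(),np.array(o['tool_pos'])
def cam(n,o=None):
    c=cams.calibration(n)
    if n=='wrist':
        R,p=pose(o);H=c['hand_eye'];return c['K'],c['dist'],R@H[:3,:3],p+R@H[:3,3]
    return c['K'],c['dist'],Ro.from_euler('xyz',c['rotation'],degrees=True).as_matrix(),np.array(c['origin'])
def ray(C,uv):
    K,d,R,t=C
    q=cv2.undistortPoints(np.float64(uv).reshape(-1,1,2),K,d).reshape(-1,2)
    return t,np.c_[q,np.ones(len(q))]@R.T
def plane(C,uv,z):
    t,D=ray(C,uv);return t+D*((z-t[2])/D[:,2])[:,None]
def proj(C,P):
    K,d,R,t=C
    r=cv2.Rodrigues(R.T)[0];return cv2.projectPoints(np.float64(P).reshape(-1,1,3),r,-R.T@t,K,d)[0].reshape(-1,2)
def shot(n,name=None):
    o=telemetry.get_obs();im=cams.read_camera(n)
    if name: cv2.imwrite('pics/'+name,im)
    return im,cam(n,o)
def red(im):
    h=cv2.cvtColor(im,cv2.COLOR_BGR2HSV);return (((h[...,0]<6)|(h[...,0]>174))&(h[...,1]>170)&(h[...,2]>90)).astype(np.uint8)*255
E
python3 - <<'E'
from h import *
C=cam('scene');D=cam('side')
print('ring',plane(C,[(215,233)],.15),plane(D,[(332,241)],.15))
print('rests',plane(C,[(163,207),(316,227)],.03),plane(D,[(240,343),(264,224)],.03))
im=cv2.imread('pics/side0.png');m=red(im);m[:195]=0;m[215:]=0;m[:,:240]=0;m[:,290:]=0
ys,xs=np.nonzero(m);print(len(xs),xs.min(),xs.max(),xs.mean(),ys.mean())
P=plane(D,np.c_[xs,ys],.087);print(P.mean(0),'yaw',np.degrees(np.linalg.eigh(np.cov(P[:,:2].T))[1]))
print(np.round(pose()[0],2))
a=cv2.resize(cv2.imread('pics/scene0.png')[180:270,140:350],None,fx=3.5,fy=3.5,interpolation=2)
b=cv2.resize(im[190:380,190:370],None,fx=3,fy=3)[:,:]
b=cv2.resize(b,(int(b.shape[1]*280/b.shape[0]),280))
c=np.zeros((600,735,3),np.uint8);c[:315]=a;c[316:596,:b.shape[1]]=b;cv2.imwrite('pics/crop.png',c)
E
```

```text
ring [[ 0.54939897 -0.20873214  0.15      ]] [[ 0.53605668 -0.21263936  0.15      ]]
rests [[ 0.24239281 -0.29141734  0.03      ]
 [ 0.55300274  0.11847436  0.03      ]] [[ 0.24043488 -0.29844161  0.03      ]
 [ 0.52865246  0.11278898  0.03      ]]
167 249 278 263.50898203592817 205.52095808383234
[0.53436414 0.12673731 0.087     ] yaw [[ -3.98311695 -57.15716166]
 [-57.15716166   3.98311695]]
[[-0.  1. -0.]
 [ 1.  0. -0.]
 [-0. -0. -1.]]
```

View pics/crop.png

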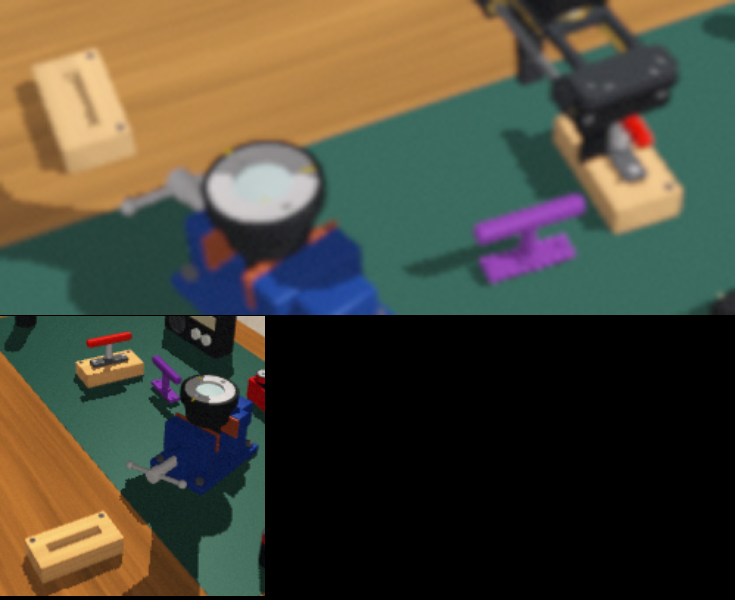

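The crop confirms it: the loaded rest with the red spanner (top right) is farthest to the robot's left. The other rest is on the bare wood at the right. I go above the ring for a close look first.

>>> arm_command(series="-35 -18 -6 0 0;-35 -18 -6 0 0;-35 -18 -6 0 0;-35 -18 -6 0 0;-35 -18 -6 0 0;-35 -17 -6 0 0;0 0 0 0 0;0 0 0 0 0;0 0 0 0 0")

```text
time_s: 0.85
tool_pos: [0.543, -0.2095, 0.2582]
tool_rot: [-180.0, -0.1, 90.0]
force: [1.2, 0.9, -0.3]
grip_width: 0.0871
grasp_force: 0.0
```

Run:
```python
from h import *
im,C=shot('wrist','w_ring.png');print(pose()[1], proj(C,[[.543,-.21,.15]]))
im=cv2.resize(im,None,fx=1.4,fy=1.4);cv2.imwrite('pics/w_ring_b.png',im)
```

```text
[ 0.54336092 -0.20851818  0.25803805] [[278.05143909 212.31972653]]
```

View pics/w_ring_b.png

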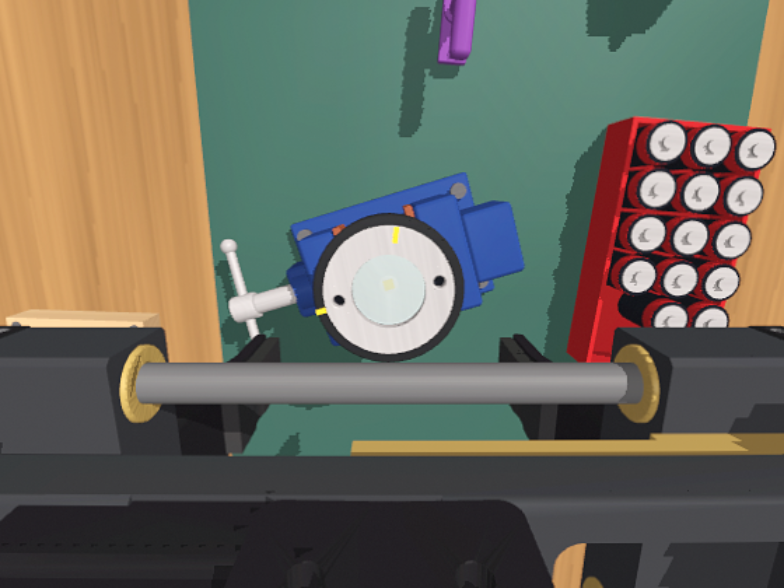

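The ring centre is at (388,285) in the 1.4× picture. The holes are at (339,300) and (439,281), the ring's yellow mark at (395,234) and the bezel's mark at (320,311). About 240° of clockwise turning is needed.

```bash
cat >> h.py <<'E'
def ringmeas(im,C,g=(.543,-.206),r=.037,z=.15):
    c0=proj(C,[[*g,z]])[0]
    e=np.degrees
    gr=cv2.cvtColor(im,cv2.COLOR_BGR2GRAY);hsv=cv2.cvtColor(im,cv2.COLOR_BGR2HSV)
    w=np.zeros(gr.shape,np.uint8);cv2.circle(w,tuple(int(v) for v in c0),70,255,-1)
    yel=((abs(hsv[...,0].astype(int)-28)<8)&(hsv[...,1]>150)&(hsv[...,2]>120)).astype(np.uint8)*255&w
    br=((gr>125)&(w>0)).astype(np.uint8)*255|yel
    cs=cv2.findContours(cv2.morphologyEx(br,cv2.MORPH_OPEN,np.ones((3,3))),cv2.RETR_EXTERNAL,cv2.CHAIN_APPROX_NONE)[0]
    k=cv2.convexHull(max(cs,key=cv2.contourArea))[:,0]
    P=plane(C,k,z)[:,:2].astype(np.float32);(x,y),R=cv2.minEnclosingCircle(P)
    print('circle',x,y,'R',R)
    n,l,st,ce=cv2.connectedComponentsWithStats(yel)
    for i in range(1,n):
        if st[i,4]>8:
            p=plane(C,[ce[i]],z)[0,:2];v=p-[x,y];print('yel',ce[i],st[i,4],p,np.hypot(*v),e(np.arctan2(v[1],v[0])))
    n,l,st,ce=cv2.connectedComponentsWithStats(((gr<90)&(w>0)).astype(np.uint8))
    hs=[]
    for i in range(1,n):
        p=plane(C,[ce[i]],z)[0,:2];v=p-[x,y]
        if 8<st[i,4]<200 and .025<np.hypot(*v)<.04: hs.append(p);print('hole',ce[i],st[i,4],p,np.hypot(*v),e(np.arctan2(v[1],v[0])))
    if len(hs)==2:
        d=hs[1]-hs[0];print('mid',(hs[0]+hs[1])/2,'sep',np.hypot(*d),'ang',e(np.arctan2(d[1],d[0]))%180)
E
python3 - <<'E'
from h import *
im=cv2.imread('pics/w_ring.png');ringmeas(im,cam('wrist'))
E
```

```text
circle 0.5388720035552979 -0.2052089273929596 R 0.04622241109609604
yel [282.33333333 167.5       ] 36 [ 0.5470129  -0.16858963] 0.037513289324559516 77.46631402265716
yel [228.96774194 221.96774194] 31 [ 0.49855886 -0.21812235] 0.04233090833868431 -162.2382874878398
hole [313.175 200.3  ] 40 [ 0.57484325 -0.19776943] 0.03673250016899856 11.68505051963954
hole [242. 214.] 39 [ 0.51065889 -0.21059286] 0.028722228894521265 -169.19609381263902
mid [ 0.54275107 -0.20418114] sep 0.06545282296999388 ang 11.298396093787261
```

>>> arm_command(series="30 -1 0 0 0;41 -1 0 0 0;41 -1 0 0 0;41 -1 0 0 0;41 -1 0 0 0;41 -1 0 0 0;41 -1 0 0 0;41 -1 0 0 0;13 -1 0 -0.125 0;0 0 0 -0.125 0;0 0 0 -0.125 0;0 0 0 -0.125 0;0 0 0 -0.125 0;0 0 0 -0.125 0;0 0 0 -0.125 0;0 0 0 -0.125 0;0 0 0 -0.125 0;0 0 0 -0.125 0;0 0 0 -0.125 0;0 0 0 -0.125 0")

```text
time_s: 2.57
tool_pos: [0.5334, 0.1222, 0.258]
tool_rot: [180.0, -0.1, 176.5]
force: [0.4, -0.2, 0.0]
grip_width: 0.0872
grasp_force: 0.0
```

>>> arm_command(series="0 0 0 0 0;0 0 0 0 0;0 0 0 0 0")

```text
time_s: 2.82
tool_pos: [0.5337, 0.121, 0.2583]
tool_rot: [180.0, -0.0, 175.9]
force: [0.0, 0.8, -0.7]
grip_width: 0.0873
grasp_force: 0.0
```

```bash
cat >> h.py <<'E'
def barmeas(im,C,z=.092,win=None):
    m=red(im)
    if win: k=np.zeros_like(m);k[win[1]:win[3],win[0]:win[2]]=255;m&=k
    c=max(cv2.findContours(m,cv2.RETR_EXTERNAL,cv2.CHAIN_APPROX_NONE)[0],key=cv2.contourArea)[:,0]
    P=plane(C,c,z)[:,:2].astype(np.float32);r=cv2.minAreaRect(P);b=cv2.boxPoints(r)
    e=[b[1]-b[0],b[2]-b[1]];d=max(e,key=np.linalg.norm)
    print('bar px',c.min(0),c.max(0),'ctr',r[0],'size',r[1],'yaw',np.degrees(np.arctan2(d[1],d[0]))%180)
    return c
E
python3 - <<'E'
from h import *
print(telemetry.get_obs()['qpos'],pose()[1],telemetry.get_obs()['tool_rot'])
im,C=shot('wrist','w_sp.png');barmeas(im,C)
cv2.imwrite('pics/w_sp_b.png',cv2.resize(im,None,fx=1.4,fy=1.4))
E
```

```text
[ -0.63684607   5.73908105 -16.0180979   94.32688216   1.59060688
  80.1834317   69.02287127] [0.53373057 0.12103915 0.25827883] [ 1.79995584e+02 -2.75997797e-02  1.75873541e+02]
bar px [278 156] [293 244] ctr (0.5370755791664124, 0.12889419496059418) size (0.014187830500304699, 0.09789788722991943) yaw 173.57222
```

View pics/w_sp_b.png

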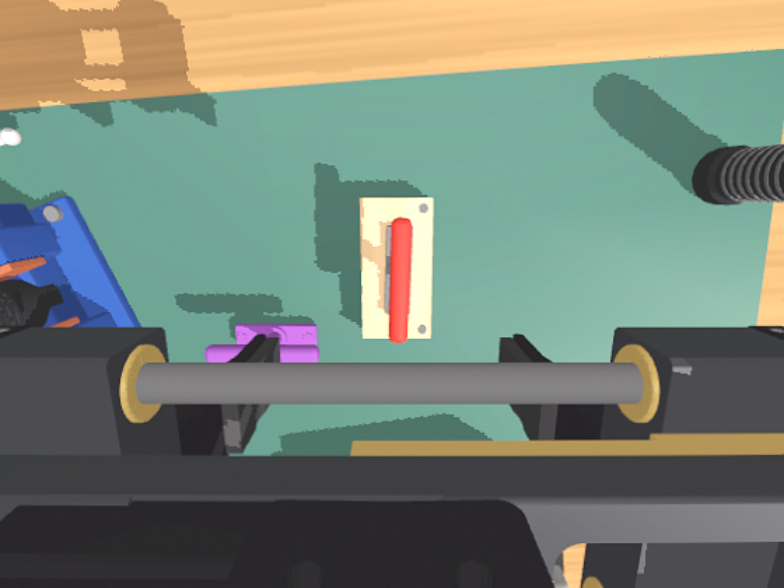

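The bar is seen at (400,280) in the 1.4× picture, on its rest with the foot beneath it. The purple one is well apart, at (262,343). I descend part-way and look again.

>>> arm_command(series="-3 8 20 -0.04 0;0 0 35 0 0;0 0 35 0 0;0 0 20 0 0;0 0 0 0 0;0 0 0 0 0;0 0 0 0 0")

```text
time_s: 3.45
tool_pos: [0.5387, 0.1282, 0.1503]
tool_rot: [180.0, 0.1, 178.2]
force: [-0.3, -0.0, 0.0]
grip_width: 0.0868
grasp_force: 0.0
```

Run:
```python
from h import *
print(pose()[1],telemetry.get_obs()['tool_rot'])
im,C=shot('wrist','w_sp2.png');barmeas(im,C);barmeas(im,C,.084)
for n in('side','scene'):
  im,C=shot(n,n+'2.png')
```

```text
[0.53870013 0.12821129 0.15031069] [1.79957728e+02 1.43865916e-01 1.78202743e+02]
bar px [267 158] [293 258] ctr (0.5259774327278137, 0.12912514805793762) size (0.014407414942979813, 0.07701031863689423) yaw 171.6124
bar px [267 158] [293 258] ctr (0.5278860926628113, 0.1290563941001892) size (0.014925879426300526, 0.07978151738643646) yaw 171.6123
```

>>> arm_command(series="2 0 20 0.1 0;0 0 25 0 0;0 0 25 0 0;0 0 15 0 0;0 0 0 0 0;0 0 0 0 0;0 0 0 0 150;0 0 0 0 255;0 0 0 0 255;0 0 0 0 255;0 0 0 0 255;0 0 0 0 255;0 0 0 0 255", squeeze=50)

```text
time_s: 4.68
tool_pos: [0.5357, 0.1278, 0.0637]
tool_rot: [180.0, 0.0, 172.5]
force: [0.2, 0.8, 0.4]
grip_width: 0.0485
grasp_force: 0.0
```

Run:
```python
from h import *
o=telemetry.get_obs();print(o['tool_pos'],o['tool_rot'],o['force'],o['grip_width'],o['grasp_force'],o['wrist_torque'])
```

```text
[0.53566181 0.12776194 0.06372838] [1.79999807e+02 1.73722482e-02 1.72502963e+02] [0.15762377 0.84506134 0.42125512] 0.04849321342301437 0.0 [ 0.1325187  -0.02207362 -0.04318603]
```

>>> arm_command(series="0 0 0 0 255;0 0 0 0 255;0 0 0 0 255;0 0 0 0 255;0 0 0 0 255;0 0 0 0 255;0 0 0 0 255;0 0 0 0 255")

```text
time_s: 5.35
tool_pos: [0.5356, 0.1279, 0.0635]
tool_rot: [180.0, 0.0, 172.5]
force: [-0.2, -0.2, 0.7]
grip_width: 0.0155
grasp_force: 49.7
```

Run:
```python
from h import *
o=telemetry.get_obs();print(o['tool_pos'],o['tool_rot'],o['force'],o['grip_width'],o['grasp_force'],o['wrist_torque'])
```

```text
[0.5355826  0.12789915 0.06354684] [1.79996151e+02 4.60396688e-03 1.72510996e+02] [-0.16699544 -0.20535557  0.69859183] 0.01551875464189539 49.730991795659065 [ 0.16289909 -0.07059926 -0.00903872]
```

>>> arm_command(series="0 0 -20 0 255;0 0 -37 0 255;0 0 -40 0 255;0 0 -40 0 255;0 0 -40 0 255;-3 -20 -20 0 255;-6 -38 0 0 255;-6 -39 0 0 255;-6 -39 0 0 255;-6 -39 0 0 255;-6 -39 0 0 255;-6 -39 0 0 255;-6 -39 0 0 255;-5 -36 0 0 255;0 0 0 -0.11 255;0 0 0 -0.11 255;0 0 0 -0.108 255;0 0 0 0 255;0 0 0 0 255;0 0 0 0 255")

```text
time_s: 7.02
tool_pos: [0.5421, -0.2038, 0.26]
tool_rot: [180.0, -0.1, -168.8]
force: [0.5, 0.0, -3.9]
grip_width: 0.0152
grasp_force: 49.7
```

Run:
```python
from h import *
o=telemetry.get_obs();print(o['tool_pos'],o['tool_rot'],o['force'],o['grip_width'],o['qpos'])
im,C=shot('wrist','w3.png');R,p=pose(o)
c=barmeas(im,C,p[2]+.019)
P=(plane(C,c,p[2]+.027)-p)@R;print('tool x range',P[:,0].min(),P[:,0].max(),'y',P[:,1].min(),P[:,1].max())
im2,_=shot('scene','s3.png');im3,_=shot('side','d3.png')
a=cv2.resize(im,(400,300));d=proj(cam('side'),[[.543,-.204,.2]])[0].astype(int);s=proj(cam('scene'),[[.543,-.204,.2]])[0].astype(int)
f=lambda I,c:cv2.resize(I[c[1]-50:c[1]+50,c[0]-67:c[0]+67],(400,300),interpolation=2)
cv2.imwrite('pics/c3.png',np.vstack([np.hstack([a,f(im2,s)]),np.hstack([f(im3,d),a*0])]))
```

```text
[ 0.54206475 -0.20375047  0.26004443] [ 1.79977584e+02 -5.45408978e-02 -1.68840058e+02] [ 0.49641354  0.02334129 -3.90272483] 0.015170245561490957 [ 19.5403477    8.96734353  -1.77458271  90.32325062   0.28706121
  80.77232758 118.90105347]
bar px [260 176] [294 258] ctr (0.5156515836715698, -0.2086421549320221) size (0.04109804332256317, 0.016809776425361633) yaw 11.1920595
tool x range 0.00956943832623738 0.048408066625206185 y -0.007585411844817325 0.008298102414041901
```

View pics/c3.png

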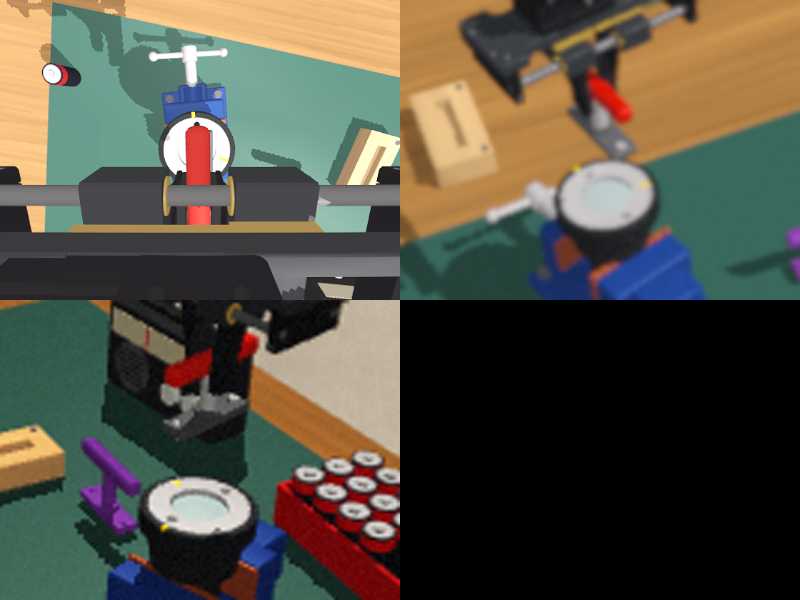

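The spanner hangs level in the gripper with its pins down. In the wrist tile the ring and its far hole show at about (196,124). I measure the ring again from this yaw to cancel the camera bias.

```bash
cat >> h.py <<'E'
def edgefit(im,C,g=(.5428,-.2042),z=.15,angs=np.radians(np.arange(0,360,2))):
    from scipy.optimize import least_squares
    gr=cv2.GaussianBlur(im[...,0],(3,3),0).astype(np.float32)  # blue: white bright; yellow, red, black dark
    rs=np.arange(.035,.049,.0002);P=[]
    for a in angs:
        X=np.c_[g[0]+rs*np.cos(a),g[1]+rs*np.sin(a),0*rs+z];uv=proj(C,X).astype(np.float32)
        v=cv2.remap(gr,uv[:,:1],uv[:,1:],1)[:,0]
        if v[:6].mean()>130 and v.min()<80 and rs[np.argmax(v<105)]>.038: P.append(X[np.argmax(v<105),:2])
    P=np.array(P);f=lambda q:np.hypot(*(P-q[:2]).T)-.042-q[2]
    s=least_squares(f,[*g,0],loss='soft_l1',f_scale=.0005)
    f2=lambda q:np.hypot(*(P-q[:2]).T)-.042
    s2=least_squares(f2,g,loss='soft_l1',f_scale=.0005)
    print('edge n',len(P),'ctr,dR',s.x,'rms',np.sqrt((s.fun**2).mean()),'fixedR',s2.x);return s.x[:2]
E
python3 - <<'E'
from h import *
o=telemetry.get_obs();im=cv2.imread('pics/w3.png');C=cam('wrist',o);edgefit(im,C);ringmeas(im,C)
# same for first wrist picture
o1=dict(o);o1['tool_pos']=np.array([.54336,-.20852,.25804]);o1['tool_rot']=np.array([180,-.05,90.0])
edgefit(cv2.imread('pics/w_ring.png'),cam('wrist',o1))
for n,f in(('scene','s3.png'),('side','d3.png')): edgefit(cv2.imread('pics/'+f),cam(n))
E
```

```text
edge n 85 ctr,dR [ 0.54298465 -0.20534162  0.00159346] rms 0.0001973806464622572 fixedR [ 0.54205755 -0.20695592]
circle 0.5393717288970947 -0.20617246627807617 R 0.045373111963272095
yel [269.94736842 159.71052632] 38 [ 0.4985622  -0.21887832] 0.04274174199276658 -162.70627502442898
yel [313. 223.] 25 [ 0.54736442 -0.1690748 ] 0.03794890953310971 77.84148433878806
hole [277.22580645 176.08064516] 62 [ 0.51140173 -0.20982037] 0.028206874352725904 -172.56931379277583
edge n 170 ctr,dR [ 0.54341788 -0.20542292  0.00096242] rms 0.00011783954229193154 fixedR [ 0.54322193 -0.2054838 ]
edge n 83 ctr,dR [ 0.54286605 -0.20810718  0.00325912] rms 0.0008108966892439303 fixedR [ 0.54600214 -0.20635612]
edge n 176 ctr,dR [ 0.54212995 -0.20488786  0.00144117] rms 0.0006473732180268608 fixedR [ 0.54242176 -0.20488956]
```

>>> arm_command(series="1 -1.4 20 0 255;0 0 25 0 255;0 0 18 0 255;0 0 0 0 255;0 0 0 0 255;0 0 0 0 255")

```text
time_s: 7.67
tool_pos: [0.5425, -0.2057, 0.199]
tool_rot: [-179.9, 0.1, -168.7]
force: [0.4, 0.1, -3.0]
grip_width: 0.0154
grasp_force: 49.7
```

Run:
```python
from h import *
o=telemetry.get_obs();print(o['tool_pos'],o['tool_rot'],o['force'])
R,p=pose(o)
b=p+R@[-.0016,0,-.019];pins=[b+R@[s*.033,0,.060] for s in(1,-1)];print(pins)
ims=[]
for n in('scene','side'):
  im,C=shot(n);u=proj(C,pins+[[.543+.033*s*np.cos(.197),-.205+.033*s*np.sin(.197),.15] for s in(1,-1)]);print(n,u.round(1).tolist())
  c=u.mean(0).astype(int);ims.append(cv2.resize(im[c[1]-45:c[1]+30,c[0]-50:c[0]+50],(400,300),interpolation=2))
cv2.imwrite('pics/c4.png',np.hstack(ims))
```

```text
[ 0.54250775 -0.20566923  0.19904724] [-1.79936355e+02  1.06963328e-01 -1.68709064e+02] [ 0.35720273  0.13951949 -3.0257529 ]
[array([ 0.5117995 , -0.21184673,  0.15798871]), array([ 0.576522  , -0.19892455,  0.15811193])]
scene [[208.9, 222.7], [221.7, 236.2], [221.9, 237.9], [209.2, 224.4]]
side [[324.0, 240.7], [342.0, 231.4], [341.3, 234.2], [323.2, 243.5]]
```

View pics/c4.png

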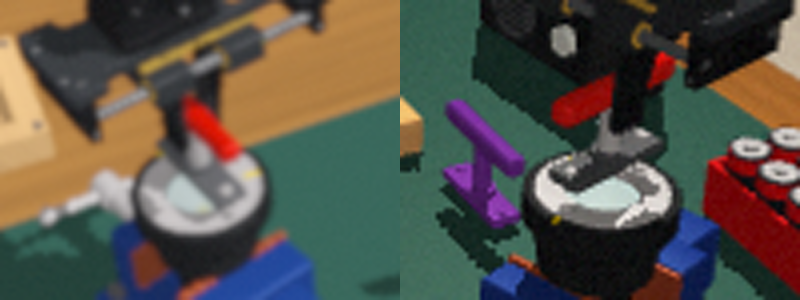

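The spanner hangs about 8 mm above the ring, with both foot ends over the holes in both views. I lower it gently and watch the force.

>>> arm_command(series="0.6 0 3 0 255;0 0 3 0 255;0 0 2 0 255;0 0 2 0 255;0 0 1 0 255;0 0 0 0 255;0 0 0 0 255")

```text
time_s: 8.35
tool_pos: [0.541, -0.2061, 0.1864]
tool_rot: [-180.0, -0.0, -168.7]
force: [0.1, -1.5, -4.0]
grip_width: 0.0153
grasp_force: 49.7
```

Run:
```python
from h import *
for k in range(3):
  o=telemetry.get_obs();print(o['tool_pos'],o['tool_rot'],o['force'],o['wrist_torque']);cams.read_camera('side')
```

```text
[ 0.54099315 -0.20607569  0.18643679] [-1.79971225e+02 -8.32137027e-03 -1.68727747e+02] [ 0.08764916 -1.48274068 -3.98822164] [-0.21398382 -0.03928746 -0.04977083]
[ 0.54098733 -0.2060444   0.18644008] [-1.79973234e+02 -1.17397458e-02 -1.68722971e+02] [ 0.29855704 -1.48212641 -3.51468169] [-0.31008563 -0.08500239 -0.0833497 ]
[ 0.54099943 -0.20601842  0.18650045] [-1.79971472e+02 -7.38115754e-03 -1.68718302e+02] [-0.08663483 -2.6771906  -4.62962221] [-0.33436611 -0.01460164 -0.01194419]
```

No upward force at 3 mm above the seat, so the pins are going in. I continue to the seat.

>>> arm_command(series="0 0 1 0 255;0 0 1 0 255;0 0 1 0 255;0 0 0.5 0 255;0 0 0 0 255;0 0 0 0 255")

```text
time_s: 9.0
tool_pos: [0.541, -0.206, 0.1834]
tool_rot: [-180.0, 0.0, -168.7]
force: [-1.7, -1.8, -0.3]
grip_width: 0.0153
grasp_force: 49.7
```

Run:
```python
from h import *
o=telemetry.get_obs();print(o['tool_pos'],o['tool_rot'],o['force'],o['wrist_torque'],o['qpos'])
```

```text
[ 0.54101939 -0.20597387  0.18344448] [-1.79966056e+02  6.64891186e-03 -1.68717249e+02] [-1.70915567 -1.77275868 -0.26551433] [-0.54664334  0.27651463 -0.09337505] [ 19.7778655   11.0796098   -1.79386028  96.67110383   0.38960786
  72.23255644 119.18141664]
```

>>> arm_command(series="0 0 0.4 0 255;0 0 0.4 0 255;0 0 0 0 255;0 0 0 0 255")

```text
time_s: 9.33
tool_pos: [0.5411, -0.206, 0.1834]
tool_rot: [-180.0, 0.0, -168.7]
force: [-4.2, -1.7, 5.6]
grip_width: 0.0157
grasp_force: 49.7
```

Run:
```python
from h import *
o=telemetry.get_obs();print(o['tool_pos'],o['force'],o['wrist_torque'])
```

```text
[ 0.54108751 -0.20596716  0.18338151] [-4.20761863 -1.67069925  5.59081004] [-0.39156024  0.82893515  0.00296028]
```

The spanner is seated: about 8 N up and z no longer falling. Now I turn clockwise (positive about tool z), shifting so the motion pivots on the ring centre, 1.6 mm along −x of the tool.

>>> arm_command(series="0 0.05 -0.4 0.03 255;0 0.16 0 0.1 255;0 0.16 0 0.1 255;0 0.16 0 0.1 255;0 0.16 0 0.1 255;0 0.16 0 0.1 255;0 0.16 0 0.1 255;0 0 0 0 255")

```text
time_s: 10.0
tool_pos: [0.5414, -0.2056, 0.1833]
tool_rot: [-179.9, 0.1, 155.1]
force: [-1.7, -3.4, 3.1]
grip_width: 0.0153
grasp_force: 49.7
```

Run:
```python
from h import *
o=telemetry.get_obs();print(o['tool_pos'],o['tool_rot'],o['force'],o['wrist_torque'],pose(o)[0].T@o['force'])
im,C=shot('wrist','w5.png');ringmeas(im,C)
```

```text
[ 0.54138395 -0.20564021  0.18333554] [-1.79927660e+02  1.00316138e-01  1.55063610e+02] [-1.65331243 -3.42214424  3.07795245] [-0.95212088  0.49941704  0.05482835] [ 0.05097918 -3.80405899 -3.07324598]
circle 0.5449237823486328 -0.20756421983242035 R 0.04835772141814232
yel [231.81081081 189.75675676] 37 [ 0.49964804 -0.21842253] 0.046559590697749155 -166.5136782529607
hole [293. 208.] 41 [ 0.52728652 -0.18755879] 0.026670026387385987 131.4001652745755
```

>>> arm_command(series="0 0.16 0 0.1 255;0 0.16 0 0.1 255;0 0.16 0 0.1 255;0 0.16 0 0.1 255;0 0.16 0 0.1 255;0 0.16 0 0.1 255;0 0.16 0 0.1 255;0 0.16 0 0.1 255;0 0.16 0 0.1 255;0 0.16 0 0.1 255;0 0.16 0 0.1 255;0 0.16 0 0.1 255;0 0.16 0 0.1 255;0 0.16 0 0.1 255;0 0 0 0 255")

```text
time_s: 11.3
tool_pos: [0.5427, -0.2044, 0.1834]
tool_rot: [180.0, 0.0, 74.9]
force: [-3.1, -2.7, 4.8]
grip_width: 0.0152
grasp_force: 49.7
```

Run:
```python
from h import *
o=telemetry.get_obs();print(o['tool_pos'],o['tool_rot'],o['force'],o['wrist_torque'],pose(o)[0].T@o['force'],o['qpos'])
```

```text
[ 0.54268773 -0.20436648  0.18335689] [1.79990687e+02 4.46602567e-02 7.49066688e+01] [-3.12578064 -2.7410119   4.83235186] [-0.67092863  0.8847273   0.05080028] [-3.46414936 -2.30342746 -4.83002759] [10.61138894 11.05722795  8.37682822 96.86675714 -1.63555988 72.18570844
  4.24168769]
```

>>> arm_command(series="0 0.16 0 0.1 255;0 0.16 0 0.1 255;0 0.16 0 0.1 255;0 0.16 0 0.1 255;0 0.16 0 0.1 255;0 0.16 0 0.1 255;0 0.16 0 0.1 255;0 0.16 0 0.1 255;0 0.16 0 0.1 255;0 0.16 0 0.1 255;0 0.16 0 0.1 255;0 0.16 0 0.1 255;0 0.16 0 0.1 255;0 0 0 0 255;0 0 0 -0.04 255;0 0 0 0 255")

```text
time_s: 12.63
tool_pos: [0.545, -0.2046, 0.1834]
tool_rot: [-180.0, -0.1, 3.0]
force: [-1.4, -1.5, 4.4]
grip_width: 0.015
grasp_force: 49.7
```

Run:
```python
from h import *
o=telemetry.get_obs();print(o['tool_pos'],o['tool_rot'],o['force'],o['wrist_torque'],pose(o)[0].T@o['force'],o['qpos'])
```

```text
[ 0.54503645 -0.2045974   0.18342238] [-1.79976877e+02 -1.13604328e-01  3.04135761e+00] [-1.43376374 -1.5236243   4.4351925 ] [-0.29872947  0.43661756  0.03483101] [-1.50378595  1.44361616 -4.43876585] [  4.92758353  11.33780734  14.91100758  96.82810528  -3.11500069
  72.13508954 -66.44687286]
```

Forces are low after about 188°. I let go and leave the spanner standing, then rise, turn back half a turn and take it afresh.

>>> arm_command(series="0 0 0 0 60;0 0 0 0 60;0 0 0 0 60;0 0 0 0 60;0 0 0 0 60;0 0 0 0 60;0 0 0 0 60;0 0 0 0 60;0 0 -10 0 60;0 0 -20 0 60;0 0 -25 0 60;0 0 -25 0 60;0 0 0 0 60;0 0 0 0 60")

```text
time_s: 13.8
tool_pos: [0.5453, -0.2056, 0.2653]
tool_rot: [179.9, -0.2, 2.8]
force: [0.4, 0.6, -0.1]
grip_width: 0.0666
grasp_force: 0.0
```

>>> arm_command(series="0 0 0 -0.125 60;0 0 0 -0.125 60;0 0 0 -0.125 60;0 0 0 -0.125 60;0 0 0 -0.125 60;0 0 0 -0.125 60;0 0 0 -0.125 60;0 0 0 -0.125 60;0 0 0 -0.125 60;0 0 0 -0.125 60;0 0 0 -0.125 60;0 0 0 -0.125 60;0 0 0 -0.125 60;0 0 0 -0.125 60;0 0 0 -0.125 60;0 0 0 -0.125 60;0 0 0 -0.125 60;0 0 0 -0.125 60;0 0 0 -0.125 60;0 0 0 -0.125 60")

```text
time_s: 15.47
tool_pos: [0.5436, -0.2049, 0.2616]
tool_rot: [-180.0, -0.1, 146.4]
force: [-0.1, -0.6, 0.4]
grip_width: 0.0666
grasp_force: 0.0
```

>>> arm_command(series="0 0 0 -0.125 60;0 0 0 -0.125 60;0 0 0 -0.125 60;0 0 0 -0.125 60;0 0 0 -0.125 60;0 0 0 0 60;0 0 0 0 60;0 0 0 0 60")

```text
time_s: 16.13
tool_pos: [0.5439, -0.2051, 0.2622]
tool_rot: [180.0, -0.0, -178.3]
force: [0.7, -0.2, -0.5]
grip_width: 0.0662
grasp_force: 0.0
```

Run:
```python
from h import *
o=telemetry.get_obs();print(o['tool_pos'],o['tool_rot'],o['force'],o['grip_width'],o['qpos'])
im,C=shot('wrist','w6.png');R,p=pose(o)
c=barmeas(im,C,.2125)
P=(plane(C,c,.212)-p)@R;print('tool x range',P[:,0].min(),P[:,0].max(),'y',P[:,1].min(),P[:,1].max())
edgefit(im,C,g=(.543,-.205))
ringmeas(im,C)
im2,_=shot('side');d=proj(cam('side'),[[.543,-.204,.18]])[0].astype(int)
f=lambda I,c:cv2.resize(I[c[1]-50:c[1]+50,c[0]-67:c[0]+67],(400,300),interpolation=2)
cv2.imwrite('pics/c6.png',np.hstack([cv2.resize(im,(400,300)),f(im2,d)]))
```

```text
[ 0.54392769 -0.20507239  0.26215623] [ 1.79982671e+02 -4.95236889e-02 -1.78336502e+02] [ 0.6607348  -0.17182294 -0.52741826] 0.06617169460828527 [ 15.8983182    9.08263991   2.42382685  89.97002209  -0.38664973
  81.00799562 110.01606292]
bar px [264 158] [288 258] ctr (0.5289728045463562, -0.2057722955942154) size (0.07322082668542862, 0.015128021128475666) yaw 3.723526
tool x range -0.021615475236876663 0.05137138693666228 y -0.008860950428993028 0.008203823473205434
edge n 84 ctr,dR [ 0.54263715 -0.20512805  0.0015335 ] rms 0.00024441243900212974 fixedR [ 0.54260167 -0.20680431]
circle 0.5450620651245117 -0.20234140753746033 R 0.04618905112147331
yel [262.83333333 159.22222222] 36 [ 0.49795955 -0.2190157 ] 0.049966774679748735 -160.50603874789326
yel [237.42105263 198.55263158] 38 [ 0.53394972 -0.24148438] 0.04068975676460645 -105.84878510318377
```

View pics/c6.png

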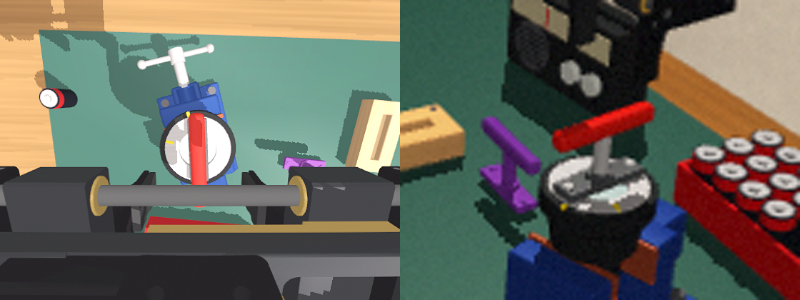

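The spanner stands upright in the ring. The ring mark is at −103.6° and the bezel mark at −162.9°, so about 59° is left. I take it again.

>>> arm_command(series="1.4 0 15 -0.035 60;0 0 20 0 60;0 0 25 0 60;0 0 14 0 60;0 0 5 0 60;0 0 0 0 60;0 0 0 0 255;0 0 0 0 255;0 0 0 0 255;0 0 0 0 255;0 0 0 0 255;0 0 0 0 255;0 0 0 0 255;0 0 0 0 255;0 0 0 0 255;0 0 0 0 255;0 0 0 0 255;0 0 0 0 255;0 0 0 0 255", squeeze=50)

```text
time_s: 17.82
tool_pos: [0.5428, -0.2053, 0.1837]
tool_rot: [-180.0, 0.0, -176.2]
force: [0.3, 0.1, 0.9]
grip_width: 0.0153
grasp_force: 50.0
```

Run:
```python
from h import *
o=telemetry.get_obs();print(o['tool_pos'],o['tool_rot'],o['force'],o['wrist_torque'],o['grip_width'],o['grasp_force'])
```

```text
[ 0.54284403 -0.20527621  0.18369738] [-1.79987994e+02  6.42379187e-03 -1.76152915e+02] [0.26495651 0.06445026 0.94672792] [ 0.05281466 -0.0344465  -0.01764772] 0.015319981682119834 49.99018594622612
```

>>> arm_command(series="0 0 0.2 0.05 255;0 0 0 0.1 255;0 0 0 0.1 255;0 0 0 0.1 255;0 0 0 0.1 255;0 0 0 0.1 255;0 0 0 0.1 255;0 0 0 0.1 255;0 0 0 0.1 255;0 0 0 0.1 255;0 0 0 0 255;0 0 0 0 255")

```text
time_s: 18.82
tool_pos: [0.5429, -0.206, 0.1837]
tool_rot: [-180.0, 0.1, 129.5]
force: [0.4, -2.5, 0.7]
grip_width: 0.0154
grasp_force: 50.0
```

```bash
cat >> h.py <<'E'
def marks(im,C,g=(.5428,-.2052)):
    hsv=cv2.cvtColor(im,cv2.COLOR_BGR2HSV)
    w=np.zeros(im.shape[:2],np.uint8);cv2.circle(w,tuple(int(v) for v in proj(C,[[*g,.15]])[0]),110,255,-1)
    y=((abs(hsv[...,0].astype(int)-28)<8)&(hsv[...,1]>150)&(hsv[...,2]>120)).astype(np.uint8)*255&w
    q=np.argwhere(y)[:,::-1]
    P=plane(C,q,.15)[:,:2]-g;r=np.hypot(*P.T);a=np.degrees(np.arctan2(P[:,1],P[:,0]))
    for lo,hi,n in((.031,.0415,'ring'),(.0435,.053,'bezel')):
        k=(r>lo)&(r<hi);print(n,k.sum(),a[k].mean() if k.any() else None,a[k].min() if k.any() else None,a[k].max() if k.any() else None)
E
python3 - <<'E'
from h import *
o=telemetry.get_obs();print(o['tool_pos'],o['tool_rot'],o['force'],o['wrist_torque'])
im,C=shot('wrist','w7.png');marks(im,C)
im,C=shot('side','d7.png');marks(im,C)
E
```

```text
[ 0.54292813 -0.20596075  0.18371046] [-1.79983933e+02  7.37196710e-02  1.29542583e+02] [ 0.44455905 -2.45253971  0.66529051] [-0.44203629 -0.09581568  0.02174357]
ring 68 -154.38306322981563 -157.08569977304836 -151.62631701107264
bezel 57 -162.69984381467935 -165.22249438992682 -160.1257045094871
ring 5 -156.43944225742678 -161.21166922955175 -153.67782593226391
bezel 1 -163.7585550655056 -163.7585550655056 -163.7585550655056
```

>>> arm_command(series="0 0 0 0.05 255;0 0 0 0.05 255;0 0 0 0.03 255;0 0 0 0.02 255;0 0 0 0 255;0 0 0 0 255")

```text
time_s: 19.42
tool_pos: [0.5428, -0.2059, 0.1837]
tool_rot: [-180.0, 0.1, 120.9]
force: [0.5, -4.7, 2.2]
grip_width: 0.0158
grasp_force: 50.1
```

Run:
```python
from h import *
o=telemetry.get_obs();print(o['tool_pos'],o['tool_rot'],o['force'],o['wrist_torque'])
im,C=shot('wrist','w8.png');marks(im,C)
```

```text
[ 0.54284495 -0.20587592  0.18373603] [-1.79990629e+02  6.34795453e-02  1.20882511e+02] [ 0.51283055 -4.73207886  2.24047586] [-0.84186876 -0.05295192  0.17899608]
ring 65 -162.02528297575356 -164.6075691243219 -159.52484130833304
bezel 55 -162.58147287041714 -165.02940018641425 -160.0071255905325
```

>>> arm_command(series="0 0 0 0.02 255;0 0 0 0.02 255;0 0 0 0.02 255;0 0 0 0 255;0 0 0 0 255")

```text
time_s: 19.88
tool_pos: [0.5429, -0.2057, 0.1837]
tool_rot: [-180.0, 0.1, 117.5]
force: [0.6, -4.5, 1.7]
grip_width: 0.0158
grasp_force: 51.9
```

Run:
```python
from h import *
o=telemetry.get_obs();print(o['tool_pos'],o['tool_rot'],o['force'],o['wrist_torque'],o['grip_width'])
im,C=shot('wrist','w9.png');marks(im,C)
```

```text
[ 0.54291269 -0.20574839  0.1837316 ] [-1.79970780e+02  8.84990150e-02  1.17456192e+02] [ 0.56278159 -4.50362711  1.71486167] [-1.19081223  0.06194512  1.14818645] 0.015830990470379044
ring 63 -162.39162420271168 -164.881329120673 -159.74570883683612
bezel 56 -162.60421076681118 -165.12564257083264 -160.23185719994365
```

The ring is home: 1.15 N m at the stop and the marks within 0.2°. I unload the torque within the play, then lift out.

>>> arm_command(series="0 0 0 -0.03 255;0 0 0 -0.03 255;0 0 0 0 255;0 0 0 0 255")

```text
time_s: 20.27
tool_pos: [0.5429, -0.2057, 0.1837]
tool_rot: [180.0, 0.0, 120.7]
force: [-0.6, -5.6, 2.4]
grip_width: 0.0154
grasp_force: 50.1
```

Run:
```python
from h import *
o=telemetry.get_obs();print(o['tool_pos'],o['tool_rot'],o['force'],o['wrist_torque'],o['grip_width'])
```

```text
[ 0.54286091 -0.20573047  0.18372975] [1.79995482e+02 4.75158201e-02 1.20708872e+02] [-0.59422516 -5.61809564  2.43882938] [-1.17464522  0.00524881  0.17431323] 0.015391316327914113
```

>>> arm_command(series="-0.4 -0.2 0 -0.03 255;0 0 -1 0 255;0 0 -2 0 255;0 0 -3 0 255;0 0 -4 0 255;0 0 -6 0 255;0 0 0 0 255;0 0 0 0 255")

```text
time_s: 20.93
tool_pos: [0.5433, -0.205, 0.2001]
tool_rot: [179.9, 0.0, 122.6]
force: [-0.3, -0.4, -3.4]
grip_width: 0.015
grasp_force: 50.0
```

Run:
```python
from h import *
o=telemetry.get_obs();print(o['tool_pos'],o['tool_rot'],o['force'],o['wrist_torque'],o['grip_width'],o['qpos'])
im,C=shot('wrist','w10.png');marks(im,C);R,p=pose(o)
c=barmeas(im,C,p[2]+.027);P=(plane(C,c,p[2]+.027)-p)@R;print('tool x max',P[:,0].max())
```

```text
[ 0.54329016 -0.20502885  0.2000818 ] [1.79937341e+02 1.19586705e-02 1.22566254e+02] [-0.34153408 -0.38522328 -3.42213931] [ 0.00359865 -0.0307432  -0.00355286] 0.014999283548478546 [11.36785438 10.52321589  7.61637797 95.5129483  -1.48607955 74.01129648
 51.83209219]
ring 56 -162.28646267443915 -164.91578337391485 -159.39832443938135
bezel 48 -162.73157366765008 -165.1407898130009 -160.27782467568477
bar px [261 171] [295 258] ctr (0.5270234942436218, -0.17886899411678314) size (0.01604207418859005, 0.04107747972011566) yaw 122.58574
tool x max 0.05133674002694139
```

>>> arm_command(series="0 0 -25 0 255;0 0 -35 -0.1 255;0 0 0 -0.12 255;0 0 0 -0.12 255;0 0 0 -0.12 255;0 0 0 -0.12 255;0 0 0 -0.12 255;0 0 0 -0.12 255;2 15 0 -0.051 255;5 35 0 0 255;6 40 0 0 255;6 40 0 0 255;6 40 0 0 255;6 40 0 0 255;6 40 0 0 255;5 35 0 0 255;4 29 0 0 255;2 15 0 0 255;0 0 0 0 255;0 0 0 0 255")

```text
time_s: 22.65
tool_pos: [0.5385, 0.1287, 0.2593]
tool_rot: [-180.0, -0.0, 172.6]
force: [0.6, -0.6, -4.2]
grip_width: 0.0154
grasp_force: 50.0
```

>>> arm_command(series="0 0 20 0 255;0 0 40 0 255;0 0 40 0 255;0 0 40 0 255;0 0 20 0 255;0 0 10 0 255;0 0 0 0 255;0 0 0 0 255;0 0 0 0 255")

```text
time_s: 23.4
tool_pos: [0.5412, 0.1269, 0.0918]
tool_rot: [179.9, 0.2, 172.4]
force: [-0.4, 0.2, -3.0]
grip_width: 0.0153
grasp_force: 50.0
```

Run:
```python
from h import *
o=telemetry.get_obs();R,p=pose(o);print(p,o['tool_rot'],o['force'],o['grip_width'])
print('tool delta to target mm',R.T@(np.array([.5385,.1275,.0635])-p)*1000)
im,_=shot('side');im2,_=shot('wrist');d=proj(cam('side'),[[.536,.126,.06]])[0].astype(int)
f=lambda I,c:cv2.resize(I[c[1]-50:c[1]+50,c[0]-67:c[0]+67],(400,300),interpolation=2)
cv2.imwrite('pics/c11.png',np.hstack([cv2.resize(im2,(400,300)),f(im,d)]))
```

```text
[0.54118985 0.12685405 0.09180033] [179.92655479   0.22569721 172.39629037] [-0.42211852  0.21401248 -2.99990699] 0.01528307811905729
tool delta to target mm [ 2.86312873  0.24808776 28.28961379]
```

View pics/c11.png

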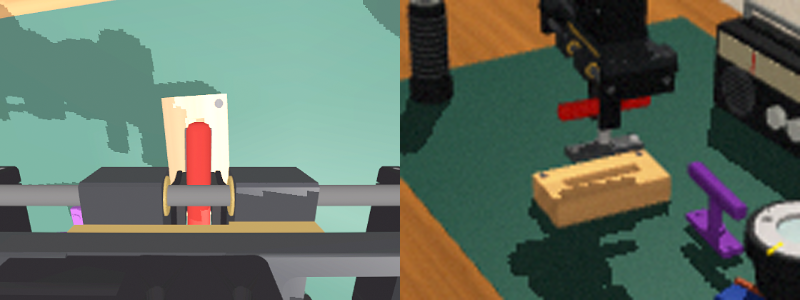

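The spanner is over the rest and parallel to its trough. I lower it.

>>> arm_command(series="2.5 0 12 0 255;0 0 8 0 255;0 0 4 0 255;0 0 2 0 255;0 0 1 0 255;0 0 0 0 255;0 0 0 0 255;0 0 0 0 255")

```text
time_s: 24.17
tool_pos: [0.5358, 0.127, 0.0637]
tool_rot: [-179.9, -0.1, 172.5]
force: [-6.1, -1.1, 9.4]
grip_width: 0.0156
grasp_force: 50.0
```

Run:
```python
from h import *
o=telemetry.get_obs();R,p=pose(o);print(p,o['tool_rot'],o['force'],o['wrist_torque'])
print('tool delta to target mm',R.T@(np.array([.5385,.1275,.0635])-p)*1000)
```

```text
[0.53577273 0.12701337 0.06370204] [-1.79932698e+02 -1.21264560e-01  1.72453082e+02] [-6.08201088 -1.135821    9.38551912] [-0.21481062  1.47122848 -0.10503526]
tool delta to target mm [-2.64015719  0.84084159  0.19546718]
```

Contact came at seat height, so the pins are in the trough. I ease the side load and release.

>>> arm_command(series="-2 0 -0.8 0 255;0 0 0 0 255;0 0 0 0 255")

```text
time_s: 24.42
tool_pos: [0.539, 0.1269, 0.0637]
tool_rot: [-180.0, 0.0, 172.5]
force: [-3.1, -0.5, 3.7]
grip_width: 0.015
grasp_force: 50.0
```

Run:
```python
from h import *
o=telemetry.get_obs();R,p=pose(o);print(p,o['tool_rot'],o['force'],o['wrist_torque'])
```

```text
[0.53896591 0.12693757 0.06368521] [-1.79998816e+02  1.62574401e-02  1.72450041e+02] [-3.07563308 -0.49822132  3.72422904] [0.02089573 0.49967011 0.00310713]
```

>>> arm_command(series="0 0 0 0 40;0 0 0 0 40;0 0 0 0 40;0 0 0 0 40;0 0 0 0 40;0 0 0 0 40;0 0 0 0 40;0 0 0 0 40;0 0 0 0 40;0 0 -10 0 40;0 0 -25 0 40;0 0 -35 0 40;0 0 -40 0 40;0 0 -40 0 40;0 0 -30 0 40;0 0 0 0 40;0 0 0 0 40;0 0 0 0 40")

```text
time_s: 25.92
tool_pos: [0.5385, 0.1268, 0.2433]
tool_rot: [-180.0, 0.0, 172.4]
force: [-0.2, -0.2, -0.7]
grip_width: 0.0735
grasp_force: 0.0
```

Run:
```python
from h import *
o=telemetry.get_obs();print(o['tool_pos'],o['grip_width'])
im2,C=shot('wrist','w12.png');barmeas(im2,C);im,_=shot('side','d12.png');d=proj(cam('side'),[[.536,.026,.06]])[0].astype(int)
s,Cs=shot('scene','s12.png');marks(s,Cs);marks(im,cam('side'))
cv2.imwrite('pics/c12.png',np.hstack([cv2.resize(im2,(400,300)),cv2.resize(im[d[1]-75:d[1]+75,d[0]-100:d[0]+100],(400,300),interpolation=2)]))
```

```text
[0.5384766  0.1268177  0.24326664] 0.07352315775846979
bar px [271 153] [285 245] ctr (0.537462055683136, 0.1274006962776184) size (0.014090953394770622, 0.0974557027220726) yaw 172.16742
ring 0 None None None
bezel 5 -160.2003599169634 -163.85639640345195 -156.3010413805202
ring 2 -164.76061815685398 -165.20967194114374 -164.31156437256425
bezel 4 -163.19550554352412 -165.8384834377276 -160.573305444236
```

View pics/c12.png

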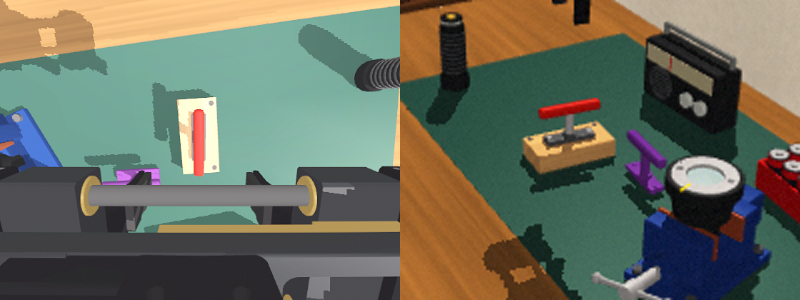

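The spanner stands upright on its rest at (0.537, 0.127), as at the start. The two yellow marks coincide at (685,187), and everything else is where it was.

```bash
python3 -c "
from cell import env
print(env.sign_off())"
```

```text
the job is handed in; nothing more can be done
None
```

The ring is tightened to its stop with the yellow marks together, using one fresh grip part-way, the spanner is back upright on its rest, and the job is handed in at about 26 s; no verdict was returned.

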